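# Read a sample on the filter photometer through the green filter

### The job

Take a reading on the small white filter photometer through its green filter, pushing with the fingertips only: push the open lid of the cuvette well over so that it falls shut, and push the finger tabs of the filter wheel round until the green tab clicks in at the white arrow. Only when both are done press the round teal read key fully down for a moment and let it come up again. Work gently, and do not pick up or shift the photometer or any of the things standing around.

Things in the scene. Friction and masses are not known exactly. Their poses are not given: they have to be found in the camera images.
- photometer: white bench photometer, loose, 2.9 kg, 132 mm deep (its x, to its back) by 230 wide (its y, to its left), deck 56 mm above the worktop. Origin: centre of its underside. On the deck: filter wheel left; cuvette well with lid at the back right; teal read key front right; between wheel and well a black block (top 65 mm above the worktop) with a white arrow pointing at the wheel; rest under 60 mm
- wheel_axis (a point): point on the filter wheel's upright axis, at the top face of its disc (67.5 mm above the worktop; the hub, 22 mm wide, stands 4 mm higher). The black wheel, 120 mm across, lies flat, turns both ways without end and stays where it is let go (but squeezed off a stop it jumps on by up to 20 degrees); it carries five round coloured filters, each with an upright finger tab outside it at the rim
- arrow (a point): point straight ahead of the white arrow, 53 mm from the wheel's axis towards the photometer's right (-y), as high as green_tab: where the middle of a finger tab stands when its filter is in use
- green_tab (a point): middle of the green filter's tab; moves with the wheel. The five tabs, each capped in its filter's colour, are 9 mm wide along the rim, 12 mm radially, stand 23 mm above the disc, centred 53 mm from the axis, 72 degrees apart (gaps of 53 mm). Anticlockwise from above after green: blue, violet, red, yellow
- wheel (a joint): angle of the wheel, rad, growing anticlockwise from above: 0 (or whole turns of 2 pi) with the green tab at the arrow. Starts anywhere at least 50 degrees from there. A sprung roller inside clicks in whenever a tab is at the arrow: it draws the wheel in from about 8 degrees away and holds it; pushing a tab through a stop takes 2 to 4 N, turning in between under 1 N
- lid_hinge (a point): middle of the lid's hinge axis, which runs along the photometer's x at the right edge of the cuvette well, 72.5 mm above the worktop
- lid_edge (a point): middle of the lid's free edge, 60 mm from the hinge; moves with the lid. The lid is a white plate 56x60x7 mm with a teal panel on its outer side and a small lip on the free edge
- lid (a joint): angle of the lid, rad: 0 shut (lying on the well, its top 79 mm above the worktop), 1.57 upright, 1.9 leaning to the photometer's right against its stop, where it starts. It moves freely: pushed from its outer (right) side towards the wheel past upright, it falls shut by its own weight in about a second
- key_top (a point): centre of the top of the round teal read key, 23 mm wide, 69 mm above the worktop when up; moves with the key
- read_key (a joint): travel of the read key, m: 0 up, 0.005 fully down (about 4 N); springs back up when let go
- control_vial_red: control vial with red screw cap, 24 mm wide, 45 high, standing just right of the photometer. Only stands by; origin: centre of its underside
- control_vial_green: control vial with green screw cap, 24 mm wide, 45 high, standing just right of the photometer. Only stands by; origin: centre of its underside
- sample_cup: sample cup with yellow lid, 59 mm wide, 66 high, standing left of the photometer. Only stands by; origin: centre of its underside
- tube_rack: blue tube rack, 48x125x55 mm, holding three capped blood tubes that stand 88 mm high, to the right. Only stands by; origin: centre of its underside
- red_cup: sample cup with red lid, 51 mm wide, 56 high, at the right. Only stands by; origin: centre of its underside
- sample_pot: small pot with white lid, 45 mm wide, 48 high, at the far right. Only stands by; origin: centre of its underside

How it is judged:
By the outcome, as a careful person would: the job done as asked, in the order asked, and still so for the second after the job is handed in, with the robot touching nothing.
It also fails if it takes over 64 s, if anything falls off the work surface, if the arm or the gripper's body presses on something with over 40 N, if the wrist force passes 120 N, or if a joint passes its speed limit or range.

### The arm

A 6-joint arm with a two-finger parallel gripper is mounted at the origin on a cart in front of the work surface, level with it; the furniture and walls round the work are solid. World frame = base frame: x ahead of the robot, y to its left, z up, the work surface at z = 0. Lengths are in m, angles in degrees, forces in N, time in s.
With the tool pointing down it reaches from about 0.375 to 0.75 m from the base axis. Payload 9 kg.
Tool frame: the origin (TCP) lies where the fingers leave the gripper's body, on its centre line; the fingertips stand 73 mm ahead of it and the grasp point (between the pads) lies 54 mm ahead of it (robot.tip_reach is the distance from the TCP to the fingertips, in m); z points along the fingers, y is the line along which they close (so a half turn about z gives the same grasp; the last joint's range is limited). The gripper opens to 85 mm and grips with 20 to 120 N. Pads are 22 mm wide; open, the fingers measure 114 mm over their backs; the gripper's body (76 mm by 85 mm) begins 54 mm behind the grasp point. The pads swing forward as they close: fully open they stand 13 mm farther back than shut.
Start: joints at [56.11, 5.964, 5.575, 89.605, 0, 77.527], TCP at [0.219, 0.559, 0.304] pointing down, gripper open.
Joint ranges: [-171.21, 171.21], [-48.23, 106.86], [-62.78, 66.21], [-105.2, 120.99], [-86.42, 89.51], [-180, 180]. Speed limits (degrees/s): [127.2, 127.2, 147.25, 180, 180, 180].

### API

Orientations are given as [roll, pitch, yaw] about the fixed x, y, z axes, in that order (R = Rz(yaw) Ry(pitch) Rx(roll)).
In Python, from plant import robot gives the robot as it stands. Calls block until the motion is done:
- robot.move_pose(position, orientation): joint-space move of the TCP to a pose.
- robot.line_to(position, vel=0.15, rotation=None, guard=None): straight line of the TCP; rotation=None keeps the orientation; vel is the mean speed in m/s. With guard (N) it stops when the force on the tool has changed by that much, and returns True; else False.
- robot.goto_joints(angles): joint-space move.
- robot.set_gripper(opening): finger opening in m; the grip force is fixed at half the most; returns when the fingers have stopped.
- robot.pause(seconds).
- robot.ik(position, orientation): joint angles nearest the present ones, or None.
- robot.observe(): the state.
- robot.grab_frame(name): name is "scene" or "top"; returns the picture (420x560x3 uint8, blue, green, red); there is no depth.
- robot.get_calibration(name): a dict with "vertical_fov" (degrees; the focal length in pixels is half the picture's height over the tangent of half this angle, whatever the lens; pixels are square), "cx", "cy" (the principal point, pixels), "rvec" (rotation vector, rad) and "tvec" (3), from world to camera coordinates, as OpenCV has them. Camera axes: x right, y down, z forward; pixel columns grow to the right and rows downward; lengths in m; the calibration is good to about 2 mm. A picture is of the moment at which its call begins. get_calibration takes no time and is no camera call.
A pose or a line that the arm cannot do raises robot.IKError and nothing moves.
- robot.job_done(): hands the job in; it is judged then, once.
The state is a dict: "time": time; "q": joint angles; "qvel": joint speeds; "joint_torque": joint torques, N m; "tool_pos": TCP position; "tcp_rot": TCP orientation; "ft_force": force on the tool from outside, world axes, zero at the start; "torque": the same for the moment, N m; "gripper_width": finger opening in m; "gripper_force": force on a finger pad.
Only numpy, scipy, OpenCV 4.12 (cv2) and the standard library are available. Lean on these libraries where they do the work, as an engineer would, in place of code of your own. Each camera call takes 0.05 s, during which the arm holds its last target. There are 200 camera calls.

## Working session

There is one attempt and no reset: what is moved stays moved. The work goes in short steps, each a Python script; the robot and the scene stay as the last script left them, time stands still between calls to the robot, and variables do not carry over. Pictures are saved under pics/ and viewed, at most 10 in all, crops included, and the job is handed in when it is done.

```bash
mkdir -p pics; ls
python3 - <<'E'
from plant import robot
import cv2
for n in("scene","top"):
    cv2.imwrite(f"pics/{n}0.png",robot.grab_frame(n)); print(robot.get_calibration(n))
print(robot.observe()["tcp_rot"],robot.observe()["time"],robot.tip_reach)
E
```

```text
pics
{'vertical_fov': 45.56752762445822, 'cx': 284.24422497166296, 'cy': 212.65479633564942, 'rvec': array([ 1.9490815 , -1.17894264,  0.56160571]), 'tvec': array([-0.19636279,  0.33498014,  1.24866644])}
{'vertical_fov': 57.527258759477576, 'cx': 280.5827721386321, 'cy': 208.772938048434, 'rvec': array([ 2.10113664, -2.13287907,  0.15590884]), 'tvec': array([0.08606472, 0.49774601, 1.25955847])}
[-1.79934263e+02 -1.64605439e-02  1.58582575e+02] 0.1 0.0726
```

View pics/scene0.png

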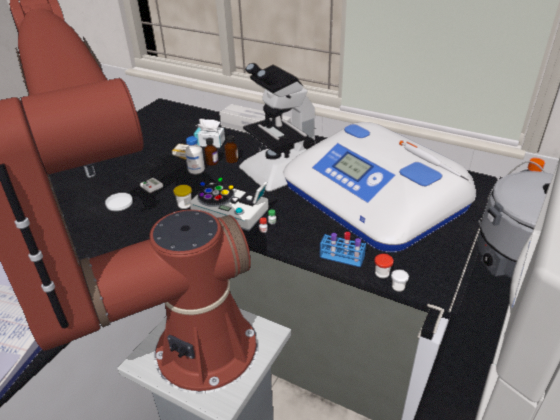

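View pics/top0.png

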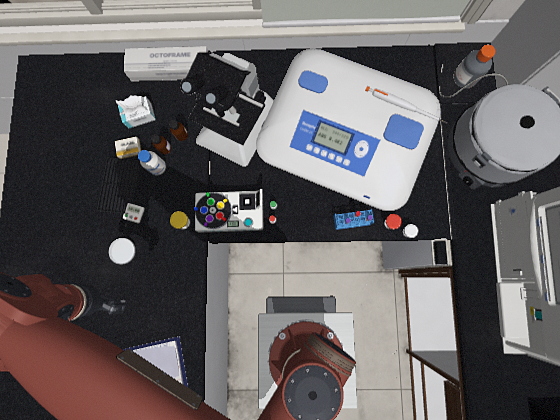

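The photometer is at about (229, 211) in the top view and (230, 203) in the scene view. The tall microscope stands close behind it, at about (225, 130) in the top view. I'll enlarge both views.

```bash
cat > h.py <<'E'
import cv2,numpy as np
from plant import robot
def cal(n):
    c=robot.get_calibration(n); R=cv2.Rodrigues(c["rvec"])[0]; f=210/np.tan(np.radians(c["vertical_fov"]/2))
    return R,np.array(c["tvec"]),f,c["cx"],c["cy"]
def plane(n,px,z):
    R,t,f,cx,cy=cal(n); o=-R.T@t; d=R.T@np.array([(px[0]-cx)/f,(px[1]-cy)/f,1]); return o+d*(z-o[2])/d[2]
def proj(n,p):
    R,t,f,cx,cy=cal(n); q=R@np.array(p)+t; return np.array([f*q[0]/q[2]+cx,f*q[1]/q[2]+cy])
E
python3 - <<'E'
import cv2,numpy as np
a=cv2.imread("pics/top0.png")[180:242,180:290]; b=cv2.imread("pics/scene0.png")[165:240,170:290]
cv2.imwrite("pics/c0.png",cv2.resize(a,None,fx=7,fy=7,interpolation=cv2.INTER_CUBIC)); cv2.imwrite("pics/c1.png",cv2.resize(b,None,fx=6.5,fy=6.5,interpolation=cv2.INTER_CUBIC))
E
```

```text
(no output)
```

View pics/c0.png

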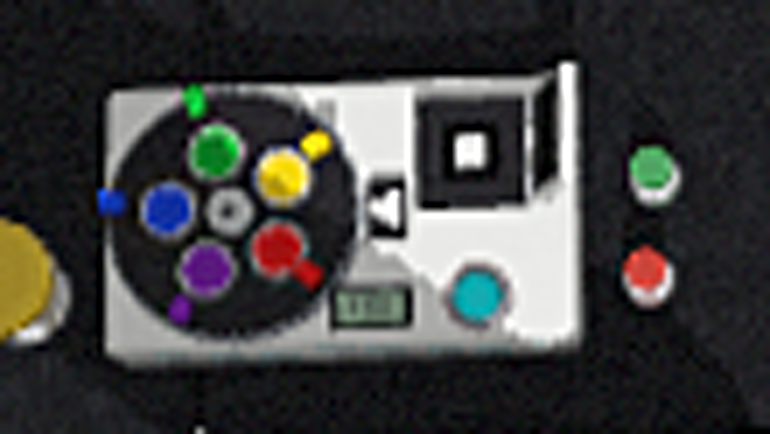

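View pics/c1.png

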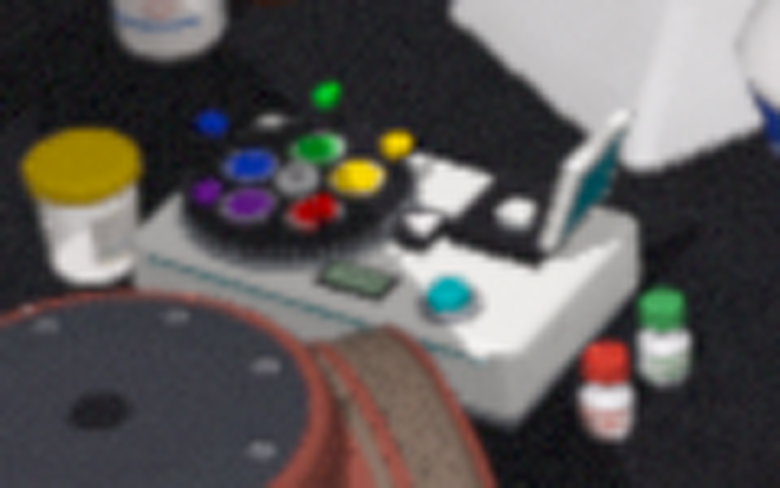

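The crops are at 7x (top) and 6.5x (scene). In the top crop I read:
- hub (230, 211)
- key (477, 294)
- arrow block centre (387, 208)
- green tab (194, 101), yellow tab (316, 144), red tab (307, 273), violet tab (180, 310), blue tab (111, 202)
- lid leaning right, its edge at about (568, 65–185)

Green is therefore about 108° anticlockwise of the arrow. In the scene crop, the hub is at (297, 177), the key at (449, 293) and the green tab at (327, 95).

Run:
```python
from h import *
np.set_printoptions(precision=4,suppress=True)
T=lambda x,y:((x+.5)/7-.5+180,(y+.5)/7-.5+180)
S=lambda x,y:((x+.5)/6.5-.5+170,(y+.5)/6.5-.5+165)
hub=None
for nm,p,z in [("hub",(230,211),.0715),("key",(477,294),.069),("arrowblk",(387,208),.065),("green",(194,101),.0905),("yellow",(316,144),.0905),("red",(307,273),.0905),("violet",(180,310),.0905),("blue",(111,202),.0905),("BL",(107,92),.056),("BR",(575,75),.056),("FR",(578,345),.056),("FL",(107,352),.056),("lidtopB",(568,65),.129),("lidtopF",(568,185),.129),("vialG",(653,167),.045),("vialR",(645,268),.045)]:
    w=plane("top",T(*p),z); hub=w if nm=="hub" else hub
    print("T",nm,w,np.degrees(np.arctan2(*(w-hub)[[1,0]])).round(1),np.hypot(*(w-hub)[:2]).round(4))
for nm,p,z in [("hub",(297,177),.0715),("key",(449,293),.069),("green",(327,95),.0905),("yellow",(397,143),.0905),("blue",(212,124),.0905),("violet",(206,191),.0905),("lidF",(555,160),.129),("lidB",(622,115),.129)]:
    w=plane("scene",S(*p),z); print("S",nm,w)
q=robot.observe()["q"]
hub=plane("top",T(230,211),.0715)
for a in (-90,-60,-30,0,30,60,90):
    print(a,robot.ik([hub[0]+.05,hub[1],.151],[180,0,a]), robot.ik([hub[0]-.05,hub[1]-.14,.151],[180,0,a]))
```

```text
T hub [0.4951 0.3067 0.0715] 0.0 0.0
T key [0.4533 0.1881 0.069 ] -109.4 0.1257
T arrowblk [0.4964 0.2321 0.065 ] -89.0 0.0746
T green [0.5452 0.3209 0.0905] 15.9 0.0521
T yellow [0.5232 0.2623 0.0905] -57.6 0.0525
T red [0.4615 0.2658 0.0905] -129.4 0.0529
T violet [0.4449 0.3254 0.0905] 159.5 0.0535
T blue [0.497  0.3594 0.0905] 87.9 0.0527
T BL [0.5581 0.3716 0.056 ] 45.9 0.0905
T BR [0.5622 0.1419 0.056 ] -67.8 0.1779
T FR [0.4297 0.141  0.056 ] -111.5 0.1781
T FL [0.43   0.3682 0.056 ] 136.6 0.0896
T lidtopB [0.5503 0.1395 0.129 ] -71.7 0.176
T lidtopF [0.4942 0.1397 0.129 ] -90.3 0.167
T vialG [0.518  0.1048 0.045 ] -83.5 0.2032
T vialR [0.4682 0.1091 0.045 ] -97.8 0.1994
S hub [0.4934 0.3016 0.0715]
S key [0.4469 0.1801 0.069 ]
S green [0.5408 0.313  0.0905]
S yellow [0.5196 0.2557 0.0905]
S blue [0.4916 0.3509 0.0905]
S violet [0.4408 0.318  0.0905]
S lidF [0.4951 0.1446 0.129 ]
S lidB [0.5436 0.1352 0.129 ]
-90 [ 17.4022  11.9349  -3.8236  74.2415   0.     -72.5978] [  4.7037 -14.7115 -30.0724  74.639    0.     -85.2963]
-60 [  17.4022   11.9349   -3.8236   74.2415    0.     -102.5978] [   4.7037  -14.7115  -30.0724   74.639     0.     -115.2963]
-30 [  17.4022   11.9349   -3.8236   74.2415    0.     -132.5978] [   4.7037  -14.7115  -30.0724   74.639     0.     -145.2963]
0 [  17.4022   11.9349   -3.8236   74.2415    0.     -162.5978] [   4.7037  -14.7115  -30.0724   74.639     0.     -175.2963]
30 [ 17.4022  11.9349  -3.8236  74.2415   0.     167.4022] [  4.7037 -14.7115 -30.0724  74.639    0.     154.7037]
60 [ 17.4022  11.9349  -3.8236  74.2415   0.     137.4022] [  4.7037 -14.7115 -30.0724  74.639    0.     124.7037]
90 [ 17.4022  11.9349  -3.8236  74.2415   0.     107.4022] [  4.7037 -14.7115 -30.0724  74.639    0.      94.7037]
```

Run:
```python
from h import *
robot.set_gripper(0.0)
o=[180,0,-90]; z=.112+.0726
robot.move_pose([.521,.10,.30],o)
robot.line_to([.521,.10,z],vel=.15)
g=robot.line_to([.521,.168,z],vel=.06,guard=15)
print(g,robot.observe()["tool_pos"],robot.observe()["ft_force"])
robot.pause(.2)
robot.line_to([.521,.11,z+.02],vel=.15)
robot.line_to([.521,.11,.25],vel=.15)
s=robot.grab_frame("scene"); t=robot.grab_frame("top"); print(robot.observe()["time"])
a=cv2.resize(t[180:242,180:290],None,fx=5,fy=5,interpolation=2);b=cv2.resize(s[150:240,180:290],None,fx=5,fy=5,interpolation=2)
cv2.imwrite("pics/lid.png",cv2.resize(np.vstack([a,b]),None,fx=.78,fy=.78))
```

```text
False [0.52106186 0.16772617 0.18460069] [ 0.25100556 -0.2472595  -0.05456646]
6.9
```

View pics/lid.png

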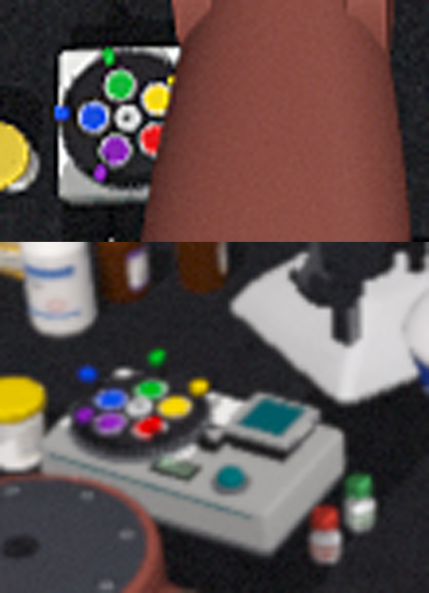

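The lid lies shut in the scene view, with its teal panel up, and the wheel and vials haven't moved. Next I'll push the green tab clockwise to the arrow.

```bash
cat >> h.py <<'E'
C=np.array([.4943,.304]); ZT=.078+.0726
def tabpose(deg,z=ZT,gap=0.):
    a=np.radians(deg); c,s=np.cos(a),np.sin(a); v=(.053,.0155+gap)
    return [C[0]+c*v[0]-s*v[1],C[1]+s*v[0]+c*v[1],z],[180,0,deg-90]
E
python3 - <<'E'
from h import *
p,o=tabpose(33,.25); robot.move_pose(p,o)
print(robot.line_to(tabpose(33)[0],vel=.12,guard=8)); f0=robot.observe()["ft_force"]
mx=0
for d in list(np.arange(25,-86,-7.9))+[-86.5]:
    p,o=tabpose(d)
    if robot.line_to(p,vel=.05,rotation=o,guard=12): print("guard",d);break
    mx=max(mx,np.linalg.norm(robot.observe()["ft_force"]-f0))
print(mx,robot.observe()["ft_force"]-f0,robot.observe()["tcp_rot"])
robot.pause(.3)
robot.line_to(tabpose(-86.5,gap=.008)[0],vel=.05)
p=tabpose(-86.5,z=.25,gap=.008)[0]; robot.line_to(p,vel=.15)
p[1]+=0.0; robot.move_pose([.40,.0,.30],[180,0,-90])
s=robot.grab_frame("scene"); t=robot.grab_frame("top"); print(robot.observe()["time"])
cv2.imwrite("pics/t2.png",t); cv2.imwrite("pics/s2.png",s)
a=cv2.resize(t[180:242,180:290],None,fx=6,fy=6,interpolation=2);b=cv2.resize(s[170:230,180:290],None,fx=6,fy=6,interpolation=2)
v=np.vstack([a,b]); cv2.imwrite("pics/w.png",cv2.resize(v,None,fx=.8,fy=.8))
E
```

```text
False
2.7855248016784757 [-1.45516915  0.80526886  0.8593242 ] [ 1.79998966e+02  1.45774649e-03 -1.76388967e+02]
16.875
```

View pics/w.png

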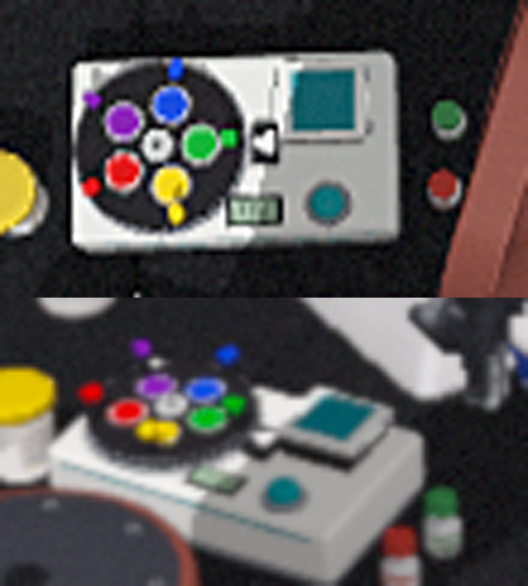

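Green (228, 137) stands at the arrow block (265, 142) in the upper panel. I'll check the wheel angle from the tab centroids and compare the key position with the first picture.

Run:
```python
from h import *
T=lambda x,y,k=4.8:((x+.5)/k-.5+180,(y+.5)/k-.5+180)
h=plane("top",T(157,145),.0715);print(h)
for nm,p,off in [("green",(228,138),0),("blue",(176,69),72),("violet",(92,99),144),("red",(91,187),-144),("yellow",(176,214),-72)]:
    w=plane("top",T(*p),.0905); d=w-h; print(nm,w,((np.degrees(np.arctan2(d[1],d[0]))-off+180)%360-180).round(1))
def key(im,n):
    m=cv2.inRange(cv2.cvtColor(im,cv2.COLOR_BGR2HSV),(80,90,60),(100,255,255)); k,l,s,c=cv2.connectedComponentsWithStats(m)
    for i in range(1,k):
        if s[i,4]>8: print(n,c[i],s[i,4],plane(n,c[i],.069))
for n,f in(("top","t2"),("scene","s2"),("top","top0"),("scene","scene0")):print(f);key(cv2.imread(f"pics/{f}.png"),n)
print(plane("top",T(265,142),.065))
```

```text
[0.49475816 0.3070446  0.0715    ]
green [0.49541721 0.25402828 0.0905    ] -89.3
blue [0.54466233 0.29082488 0.0905    ] -90.0
violet [0.52451553 0.34892399 0.0905    ] -89.4
red [0.46290987 0.34807426 0.0905    ] -88.2
yellow [0.4432543  0.28910489 0.0905    ] -88.8
t2
top [119.73684211 108.78947368] 19 [0.86560755 0.64529521 0.069     ]
top [125.14754098 121.54098361] 61 [0.81708932 0.62297862 0.069     ]
top [247.  200.5] 156 [0.52498775 0.19070488 0.069     ]
top [247.83783784 221.59459459] 37 [0.45322072 0.18769615 0.069     ]
top [537.97826087 314.34782609] 46 [ 0.14493404 -0.7238935   0.069     ]
s2
scene [196.23809524 133.5952381 ] 42 [0.80243842 0.60692343 0.069     ]
scene [249.43181818 194.55681818] 88 [0.53377046 0.1930742  0.069     ]
scene [238.80645161 210.09677419] 31 [0.44508275 0.17835636 0.069     ]
top0
top [119.73684211 108.78947368] 19 [0.86560755 0.64529521 0.069     ]
top [125.07936508 121.49206349] 63 [0.81727843 0.62323325 0.069     ]
top [247.6097561  221.82926829] 41 [0.45244337 0.18845679 0.069     ]
top [537.97826087 314.34782609] 46 [ 0.14493404 -0.7238935   0.069     ]
scene0
scene [196.29268293 133.63414634] 41 [0.80226745 0.60652883 0.069     ]
scene [261.09090909 192.90909091] 33 [0.55929736 0.16331802 0.069     ]
scene [238.40740741 210.07407407] 27 [0.44461441 0.17955728 0.069     ]
[0.49671422 0.23224757 0.065     ]
```

The mean wheel angle is within about 1° of the stop, so green is clicked in, and the photometer hasn't shifted. Next I'll press the key.

Run:
```python
from h import *
k=[.450,.184]; o=[180,0,-90]
robot.move_pose(k+[.25],o)
robot.line_to(k+[.075+.0726],vel=.12); robot.pause(.2); f0=robot.observe()["ft_force"]
g=robot.line_to(k+[.0595+.0726],vel=.015,guard=8)
s=robot.observe(); print(g,s["tool_pos"][2]-.0726,s["ft_force"]-f0)
robot.pause(.4); s=robot.observe(); print(s["tool_pos"][2]-.0726,s["ft_force"]-f0)
robot.line_to(k+[.25],vel=.1)
robot.move_pose([.40,.0,.30],o)
t=robot.grab_frame("top"); s=robot.grab_frame("scene"); print(robot.observe()["time"])
a=cv2.resize(t[180:242,180:290],None,fx=6,fy=6,interpolation=2);b=cv2.resize(s[170:230,180:290],None,fx=6,fy=6,interpolation=2)
cv2.imwrite("pics/k.png",cv2.resize(np.vstack([a,b]),None,fx=.8,fy=.8))
```

```text
True 0.06398278979325947 [-1.55990792 -2.00707032  5.58860096]
0.0639392597885774 [-2.84149956 -1.29092042  6.96735707]
22.2333
```

View pics/k.png

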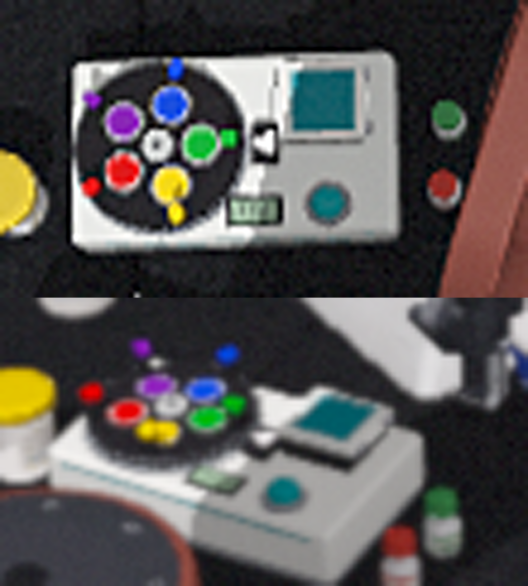

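The picture is unchanged: lid shut, green at the arrow, nothing shifted. The fingertips went down to 63.9 mm (full travel is 64 mm) with about 7 N, so the key reached its stop.

```bash
python3 -c "
from plant import robot
print(robot.job_done())"
```

```text
the job is handed in; nothing more can be done
None
```

I handed the job in at about 22 s: the lid is shut, the green tab is clicked in at the arrow, and after both of those the read key was pressed fully down and released; nothing around the photometer moved.

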